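# Close down the can-collection bench

## Robot

A 6-joint arm with a two-finger parallel gripper is mounted at the origin on the work surface. World frame = base frame: x ahead of the robot, y to its left, z up, the work surface at z = 0. Lengths are in mm, angles in rad, forces in N, time in s.
With the tool pointing down it reaches from about 325 to 750 mm from the base axis. Payload 7.6 kg.
Tool frame: the origin (TCP) lies midway between the tips of the shut fingers; the grasp point (between the pads) lies 19 mm behind it (manip.grip_point_offset is the distance from the TCP to the grasp point, in mm); z points along the fingers, y is the line along which they close (so a half turn about z gives the same grasp; the last joint's range is limited). The gripper opens to 85 mm and grips with 20 to 120 N. Pads are 22 mm wide; open, the fingers measure 114 mm over their backs; the gripper's body (76 mm by 85 mm) begins 54 mm behind the grasp point. The pads swing forward as they close: fully open they stand 13 mm farther back than shut.
Start: joints at [-1.268, 0.052, 1.401, -0, 1.689, -0.07], TCP at [191.244, -488.953, 196.923] pointing down, gripper open.
Joint ranges: [-2.9, 2.9], [-0.91, 2.17], [0.12, 2.37], [-1.06, 4.2], [0.26, 2.73], [-2.93, 2.93]. Speed limits (rad/s): [2.57, 2.57, 3.01, 3.14, 3.14, 3.14].

## Interface

Orientations are given as a 3x3 rotation matrix whose columns are the frame's x, y, z axes.
In Python, from plant import manip, cams, close_job, status gives the robot as it stands. Calls block until the motion is done:
- manip.movep(position, orientation): joint-space move of the TCP to a pose.
- manip.servo_line(position, ori=None, max_speed=150, threshold=None): straight line of the TCP; ori=None keeps the orientation; max_speed is the mean speed in mm/s. With threshold (N) it stops when the force on the tool has changed by that much, and returns True; else False.
- manip.movej(angles): joint-space move.
- manip.command_gripper(opening, effort=None): opening from 0.0 (shut) to 1.0 (fully open); effort is the grip in N (None keeps the last); returns when the fingers have stopped.
- manip.wait(seconds).
- manip.inverse_kinematics(position, orientation): joint angles nearest the present ones, or None.
- cams.get_image(name): name is "scene" or "top" or "wrist"; returns the picture (480x640x3 uint8, red, green, blue); there is no depth.
- cams.camera_model(name): a dict with "vertical_fov" (degrees; the focal length in pixels is half the picture's height over the tangent of half this angle, whatever the lens; pixels are square), "cx", "cy" (the principal point, pixels), "k1" (the pictures are not rectified: a ray, as slopes to the right and down, at radius r is drawn at 1 + k1 r^2 times it, then the intrinsics apply), "cam_to_world" (4x4, takes a point from camera to world coordinates). Camera axes: x right, y up, looking along -z (the intrinsics and any distortion apply to the point x, -y, -z); pixel columns grow to the right and rows downward; lengths in mm; the calibration is good to about 2 mm. A picture is of the moment at which its call begins: read the wrist's pose just before it. camera_model takes no time and is no camera call; for the wrist camera it gives the pose at the moment of the call.
A pose or a line that the arm cannot do raises manip.Unreachable and nothing moves.
- close_job(): hands the job in; it is judged then, once.
Readings, each from a call of its own:
- status.current_t(): time.
- status.current_qpos(): joint angles.
- status.current_joint_velocities(): joint speeds.
- status.current_tau(): joint torques, N m.
- status.current_tcp_pos(): TCP position.
- status.current_eef_rot(): TCP orientation.
- status.current_wrist_force(): force on the tool from outside, world axes, zero at the start.
- status.current_torque(): the same for the moment, N m.
- status.current_width(): opening from 0.0 (shut) to 1.0 (fully open).
- status.current_grip_force(): force on a finger pad.
Only numpy, scipy, OpenCV 4.12 (cv2) and the standard library are available. Lean on these libraries where they do the work, as an engineer would, in place of code of your own. Each camera call takes 0.05 s, during which the arm holds its last target. There are 200 camera calls.

## Task

Shut up the gate's can-collection bench for the night: hang every blue scoop by its ring on a slanted peg of the rack, one scoop to a peg, and slide every flattened green can straight along a lane of the yellow tray, under its sprung arm, fully home against the back stop, one can to a lane. Let go of everything and leave the other things on the bench standing where they are.

Things in the scene. Friction and masses are not known exactly. Their poses are not given: they have to be found in the camera images.
- scoop1_grip (a point): blue plastic scoop, 90 g, lying on its flat bowl; may be absent. Point: middle of its straight handle (16 x 16 mm, 80 long), 26 mm above its underside. x runs along the handle to the hanging ring (centre 65 mm ahead), z up. The heavy open bowl (56 wide, 36 high) reaches from 30 to 92 mm behind this point. Grip the handle across its width
- scoop1_ring (a point): centre of the ring at the handle end of scoop1, 65 mm along its +x from the grip point; ring 29 mm inside, 49 mm outside, 8 mm thick, its hole's axis along the scoop's z
- scoop2_grip (a point): blue plastic scoop, 90 g, lying on its flat bowl; may be absent. Point: middle of its straight handle (16 x 16 mm, 80 long), 26 mm above its underside. x runs along the handle to the hanging ring (centre 65 mm ahead), z up. The heavy open bowl (56 wide, 36 high) reaches from 30 to 92 mm behind this point. Grip the handle across its width
- scoop2_ring (a point): centre of the ring at the handle end of scoop2, 65 mm along its +x from the grip point; ring 29 mm inside, 49 mm outside, 8 mm thick, its hole's axis along the scoop's z
- scoop3_grip (a point): blue plastic scoop, 90 g, lying on its flat bowl; may be absent. Point: middle of its straight handle (16 x 16 mm, 80 long), 26 mm above its underside. x runs along the handle to the hanging ring (centre 65 mm ahead), z up. The heavy open bowl (56 wide, 36 high) reaches from 30 to 92 mm behind this point. Grip the handle across its width
- scoop3_ring (a point): centre of the ring at the handle end of scoop3, 65 mm along its +x from the grip point; ring 29 mm inside, 49 mm outside, 8 mm thick, its hole's axis along the scoop's z
- flatcan1_mid (a point): flattened green drink can, a slab 116 long (x) x 50 wide (y) x 22 mm thick (z), 50 g, the same either way round; may be absent. This point is its centre, 11 mm above its underside
- flatcan2_mid (a point): flattened green drink can, a slab 116 long (x) x 50 wide (y) x 22 mm thick (z), 50 g, the same either way round; may be absent. This point is its centre, 11 mm above its underside
- peg1: steel peg, 10 mm thick, 100 long, slanting up towards the robot 60 degrees above level. Origin: its foot on the rack's crossbar; z along the peg to its tip, y level along the bar, x square to both, up and away from the robot. Pegs are 110 mm apart. A ring square to the peg touches the bar about 45 mm from the foot; let go there, the scoop swings down and hangs
- peg2: steel peg, 10 mm thick, 100 long, slanting up towards the robot 60 degrees above level. Origin: its foot on the rack's crossbar; z along the peg to its tip, y level along the bar, x square to both, up and away from the robot. Pegs are 110 mm apart. A ring square to the peg touches the bar about 45 mm from the foot; let go there, the scoop swings down and hangs
- peg3: steel peg, 10 mm thick, 100 long, slanting up towards the robot 60 degrees above level. Origin: its foot on the rack's crossbar; z along the peg to its tip, y level along the bar, x square to both, up and away from the robot. Pegs are 110 mm apart. A ring square to the peg touches the bar about 45 mm from the foot; let go there, the scoop swings down and hangs
- lane1: lane of the yellow tray, between two red lines. Origin: on its floor (4 mm above the table) under the centre of a can fully home; x along the lane, away from the robot, to the dark back stop 58 mm ahead; z up. The arm, 40 mm wide, is lowest (16 mm over the floor) 8 mm ahead of the origin; its red lip rises to 30 mm at 28 mm behind it. Lanes are 130 mm apart, no side walls
- arm1 (a joint): sprung arm over lane1: 0 = down with nothing under it, about 0.09 rad with a can under it (more = higher). It presses with 2 to 3 N; a can pushed level along the lane lifts it by its lip, against up to about 10 N
- lane2: lane of the yellow tray, between two red lines. Origin: on its floor (4 mm above the table) under the centre of a can fully home; x along the lane, away from the robot, to the dark back stop 58 mm ahead; z up. The arm, 40 mm wide, is lowest (16 mm over the floor) 8 mm ahead of the origin; its red lip rises to 30 mm at 28 mm behind it. Lanes are 130 mm apart, no side walls
- arm2 (a joint): sprung arm over lane2: 0 = down with nothing under it, about 0.09 rad with a can under it (more = higher). It presses with 2 to 3 N; a can pushed level along the lane lifts it by its lip, against up to about 10 N
- silver1: upright empty silver can, 66 dia x 115 tall (mm); origin at the centre of its underside; a bystander, not to be disturbed
- silver2: upright empty silver can, 66 dia x 115 tall (mm); origin at the centre of its underside; a bystander, not to be disturbed
- jar: clear glass jar with screw lid, 80 dia x 110 tall (mm); origin at the centre of its underside; a bystander, not to be disturbed
- flask: green plastic bottle, 70 dia x 150 tall (mm); origin at the centre of its underside; a bystander, not to be disturbed
- padlock: brass padlock lying flat, 110 long (mm); origin at the centre of its underside; a bystander, not to be disturbed
Mind the look-alikes: they are no part of the job. Leave any white look-alike of the part that bears scoop1_grip alone. What is shaped like the part that bears scoop3_grip but turquoise is not meant.

How it is judged (in metres and radians):
At the end, for the whole second after the job is handed in: Each scoop hangs by its ring on its own peg (ring centre within 22 mm of the peg's axis, at most 85 mm up it); each flattened can lies in its own lane under the arm, within 7 mm of fully home, 14 mm of the lane's middle and 0.15 rad of its direction (((x of scoop1_ring in the frame of peg1 between -0.022 and 0.022 m and y of scoop1_ring in the frame of peg1 between -0.022 and 0.022 m and z of scoop1_ring in the frame of peg1 between -0.02 and 0.085 m) or (x of scoop1_ring in the frame of peg2 between -0.022 and 0.022 m and y of scoop1_ring in the frame of peg2 between -0.022 and 0.022 m and z of scoop1_ring in the frame of peg2 between -0.02 and 0.085 m) or (x of scoop1_ring in the frame of peg3 between -0.022 and 0.022 m and y of scoop1_ring in the frame of peg3 between -0.022 and 0.022 m and z of scoop1_ring in the frame of peg3 between -0.02 and 0.085 m)) and ((x of scoop2_ring in the frame of peg1 between -0.022 and 0.022 m and y of scoop2_ring in the frame of peg1 between -0.022 and 0.022 m and z of scoop2_ring in the frame of peg1 between -0.02 and 0.085 m) or (x of scoop2_ring in the frame of peg2 between -0.022 and 0.022 m and y of scoop2_ring in the frame of peg2 between -0.022 and 0.022 m and z of scoop2_ring in the frame of peg2 between -0.02 and 0.085 m) or (x of scoop2_ring in the frame of peg3 between -0.022 and 0.022 m and y of scoop2_ring in the frame of peg3 between -0.022 and 0.022 m and z of scoop2_ring in the frame of peg3 between -0.02 and 0.085 m)) and ((x of scoop3_ring in the frame of peg1 between -0.022 and 0.022 m and y of scoop3_ring in the frame of peg1 between -0.022 and 0.022 m and z of scoop3_ring in the frame of peg1 between -0.02 and 0.085 m) or (x of scoop3_ring in the frame of peg2 between -0.022 and 0.022 m and y of scoop3_ring in the frame of peg2 between -0.022 and 0.022 m and z of scoop3_ring in the frame of peg2 between -0.02 and 0.085 m) or (x of scoop3_ring in the frame of peg3 between -0.022 and 0.022 m and y of scoop3_ring in the frame of peg3 between -0.022 and 0.022 m and z of scoop3_ring in the frame of peg3 between -0.02 and 0.085 m)) and ((x of flatcan1_mid in the frame of lane1 between -0.007 and 0.007 m and y of flatcan1_mid in the frame of lane1 between -0.014 and 0.014 m and z of flatcan1_mid in the frame of lane1 between 0.004 and 0.018 m and angle between the x axis of flatcan1_mid and the x axis of lane1, either way round below 0.15 rad and value of joint arm1 above 0.045 rad) or (x of flatcan1_mid in the frame of lane2 between -0.007 and 0.007 m and y of flatcan1_mid in the frame of lane2 between -0.014 and 0.014 m and z of flatcan1_mid in the frame of lane2 between 0.004 and 0.018 m and angle between the x axis of flatcan1_mid and the x axis of lane2, either way round below 0.15 rad and value of joint arm2 above 0.045 rad)) and ((x of flatcan2_mid in the frame of lane1 between -0.007 and 0.007 m and y of flatcan2_mid in the frame of lane1 between -0.014 and 0.014 m and z of flatcan2_mid in the frame of lane1 between 0.004 and 0.018 m and angle between the x axis of flatcan2_mid and the x axis of lane1, either way round below 0.15 rad and value of joint arm1 above 0.045 rad) or (x of flatcan2_mid in the frame of lane2 between -0.007 and 0.007 m and y of flatcan2_mid in the frame of lane2 between -0.014 and 0.014 m and z of flatcan2_mid in the frame of lane2 between 0.004 and 0.018 m and angle between the x axis of flatcan2_mid and the x axis of lane2, either way round below 0.15 rad and value of joint arm2 above 0.045 rad)) and horizontal distance between scoop1_ring and scoop2_ring above 0.06 m and horizontal distance between each of scoop2_ring, scoop1_ring and scoop3_ring above 0.06 m and horizontal distance between flatcan1_mid and flatcan2_mid above 0.08 m); the robot touches nothing.
It fails at once if a bystander is pushed more than 5 cm (distance of any of silver1, silver2, jar, flask, padlock from where it was at the start of the episode above 0.05 m).
It fails at once if a bystander is knocked over (angle between any of silver1, silver2, jar, flask, padlock's own z axis and vertical above 0.5 rad).
Of scoop1, scoop2, scoop3, flatcan1, flatcan2 only 4 to 5 are there at a start; the rules pass over those that are not, and their reading is None.
At some moment in a run one of flatcan1, flatcan2 may be knocked a few centimetres aside while the robot is not near it.
It also fails if it takes over 210 s, if anything falls off the work surface, if the arm or the gripper's body presses on something with over 40 N, if the wrist force passes 120 N, or if a joint passes its speed limit or range.

## Working session

There is one attempt and no reset: what is moved stays moved. The work goes in short steps, each a Python script; the robot and the scene stay as the last script left them, time stands still between calls to the robot, and variables do not carry over. Pictures are saved under pics/ and viewed, at most 14 in all, crops included, and the job is handed in when it is done.

```bash
ls; mkdir -p pics; python3 - <<'E'
from plant import manip, cams, status
import cv2
for n in ("scene","top"):
    cv2.imwrite(f"pics/{n}0.png",cams.get_image(n)[:,:,::-1])
    m=cams.camera_model(n); print(n,m)
print(status.current_t())
E
```

```text
pics
scene {'vertical_fov': 49.3081993919796, 'cx': 318.6663220675576, 'cy': 243.6359907719494, 'k1': -0.1101823953150691, 'cam_to_world': array([[ 7.91796500e-01, -5.17785201e-01,  3.23970351e-01,
         8.72527487e+02],
       [ 6.10738591e-01,  6.64646708e-01, -4.30398799e-01,
        -5.66042546e+02],
       [ 7.52830123e-03,  5.38649458e-01,  8.42496342e-01,
         1.20395787e+03],
       [ 0.00000000e+00,  0.00000000e+00,  0.00000000e+00,
         1.00000000e+00]])}
top {'vertical_fov': 46.09579551833655, 'cx': 320.03943999739215, 'cy': 242.24808757055078, 'k1': -0.1438144018243479, 'cam_to_world': array([[-1.38020207e-02,  9.84633226e-01, -1.74088811e-01,
         2.16231625e+02],
       [-9.99903398e-01, -1.38772223e-02,  7.85307529e-04,
        -1.66842821e+01],
       [-1.64262924e-03,  1.74082833e-01,  9.84729643e-01,
         1.62147759e+03],
       [ 0.00000000e+00,  0.00000000e+00,  0.00000000e+00,
         1.00000000e+00]])}
0.1
```

View pics/scene0.png

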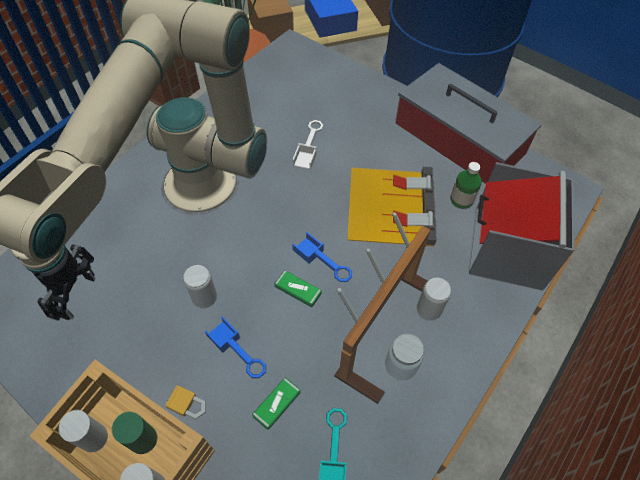

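View pics/top0.png

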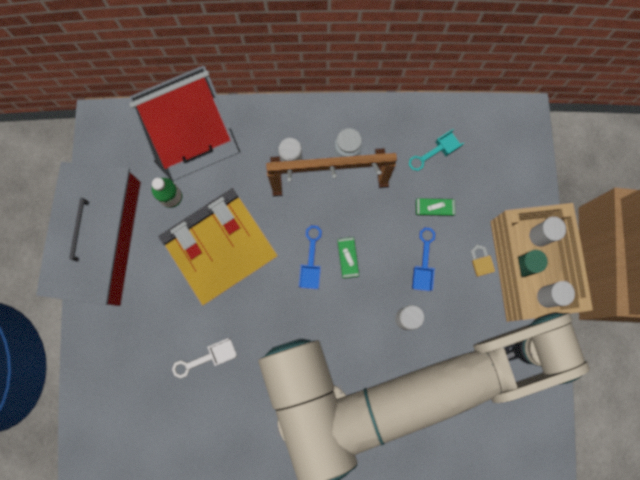

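Two blue scoops and two green cans are present, plus white and turquoise look-alikes. In the top view the scoops are near (312,255) and (425,260), the cans at (348,258) and (435,207), the tray at (218,247) and the rack bar from (268,163) to (396,158). I'll enlarge both views to get exact pixels.

```bash
python3 - <<'E'
import cv2
t=cv2.imread("pics/top0.png"); s=cv2.imread("pics/scene0.png")
cv2.imwrite("pics/topc.png",cv2.resize(t[130:310,150:470],None,fx=2.5,fy=2.5,interpolation=cv2.INTER_CUBIC))
cv2.imwrite("pics/scenec.png",cv2.resize(s[160:360,330:460],None,fx=3,fy=3,interpolation=cv2.INTER_CUBIC))
E
```

```text
(no output)
```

View pics/topc.png

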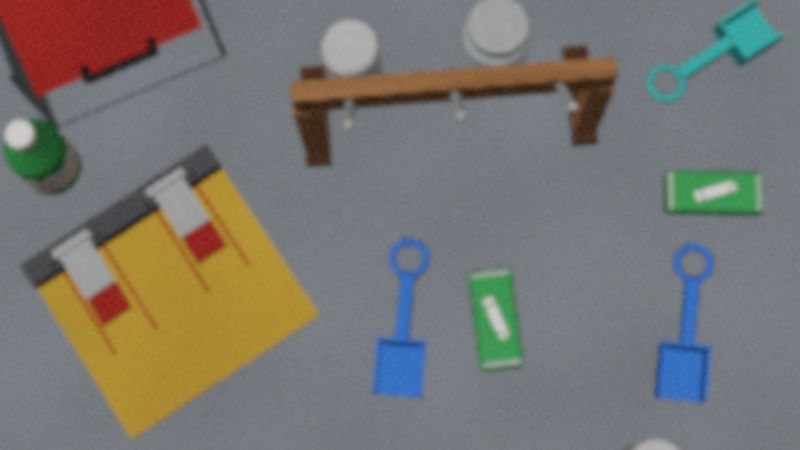

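View pics/scenec.png

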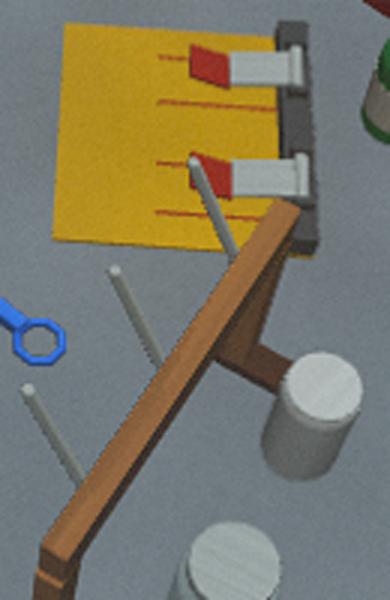

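In the top crop the peg tips are at (348,122), (460,115) and (573,104). The scoop rings are at (410,258) and (693,263), and the can centres at (496,319) and (713,192). The tray's front corners are at (133,437) and (318,315). I'll convert these to world coordinates.

```bash
cat > h.py <<'E'
import numpy as np, cv2
from scipy.spatial.transform import Rotation as R
from plant import manip, cams, status, close_job
def ray(m,px):
    f=240/np.tan(np.radians(m["vertical_fov"]/2)); K=np.array([[f,0,m["cx"]],[0,f,m["cy"]],[0,0,1.]])
    # drawn = ray*(1+k1 r^2): same as OpenCV k1
    u=cv2.undistortPoints(np.array(px,float).reshape(-1,1,2),K,np.array([m["k1"],0,0,0.])).reshape(-1,2)
    T=np.array(m["cam_to_world"]); d=np.c_[u[:,0],-u[:,1],-np.ones(len(u))]@T[:3,:3].T
    return T[:3,3],d/np.linalg.norm(d,axis=1)[:,None]
def onplane(m,px,z):
    o,d=ray(m,px); return o+d*((np.atleast_1d(z)-o[2])/d[:,2])[:,None]
def tri(ms,pxs):
    out=[]
    rs=[ray(m,p) for m,p in zip(ms,pxs)]
    for i in range(len(pxs[0])):
        A=0;b=0
        for o,d in rs:
            P=np.eye(3)-np.outer(d[i],d[i]); A=A+P; b=b+P@o
        out.append(np.linalg.solve(A,b))
    return np.array(out)
def project(m,P):
    f=240/np.tan(np.radians(m["vertical_fov"]/2)); T=np.array(m["cam_to_world"])
    c=(np.atleast_2d(P)-T[:3,3])@T[:3,:3]; s=np.c_[c[:,0],-c[:,1]]/-c[:,2:]
    s=s*(1+m["k1"]*(s**2).sum(1))[:,None]; return s*f+[m["cx"],m["cy"]]
def down(yaw):  # tool z down, tool y along world heading yaw+90deg ; tool x along heading yaw
    c,s=np.cos(yaw),np.sin(yaw); return np.array([[c,s,0],[s,-c,0],[0,0,-1.]])
def shot(name,fn,box=None,scale=1):
    m=cams.camera_model(name); im=cams.get_image(name)[:,:,::-1]
    if box: im=im[box[1]:box[3],box[0]:box[2]]
    cv2.imwrite("pics/"+fn,cv2.resize(im,None,fx=scale,fy=scale,interpolation=cv2.INTER_CUBIC) if scale!=1 else im); return m
E
python3 - <<'E'
from h import *
np.set_printoptions(precision=1,suppress=True)
t=cams.camera_model("top"); s=cams.camera_model("scene")
tc=lambda p: (np.array(p,float)+.5)/2.5-.5+[150,130]
sc=lambda p: (np.array(p,float)+.5)/3-.5+[330,160]
tt=[(348,122),(460,115),(573,104)]; st=[(194,162),(115,271),(28,389)]
T=tri([t,s],[tc(tt),sc(st)]); print("tips",T, project(t,T)-tc(tt))
print("A ring,hand,bowl",onplane(t,tc([(410,258),(403,338)]),26))
print("B",onplane(t,tc([(693,263),(687,342)]),26))
print("canA",onplane(t,tc([(496,319),(470,273),(510,270),(522,364),(483,369)]),22))
print("canB",onplane(t,tc([(713,192),(666,170),(761,173),(762,213),(666,213)]),22))
print("tray front corners",onplane(t,tc([(133,437),(318,315)]),4))
print("lane lines",onplane(t,tc([(115,353),(157,328),(105,245),(209,291),(248,264),(160,205),(210,180)]),4))
# scene
print("scene lane lines far/near", onplane(s,sc([(158,58),(156,101),(278,109),(156,163),(155,212),(272,219),(65,23),(53,239)]),4))
print("sceneA ring etc",onplane(s,[(343.5,274),(256,368)],26), "cans",onplane(s,[(298,287),(277,402)],22))
w=cams.camera_model("wrist"); print(w, status.current_tcp_pos(),status.current_eef_rot())
E
```

```text
tips [[ 607.2   55.1  301.6]
 [ 613.8  -53.7  299.1]
 [ 622.1 -164.2  303.2]] [[0.3 0.3]
 [0.2 0.2]
 [0.3 0.3]]
A ring,hand,bowl [[525.9  -0.1  26. ]
 [433.    9.   26. ]]
B [[ 515.5 -327.4   26. ]
 [ 423.5 -316.2   26. ]]
canA [[ 454.   -97.8   22. ]
 [ 508.1  -69.    22. ]
 [ 511.  -115.2   22. ]
 [ 401.7 -126.4   22. ]
 [ 396.6  -81.7   22. ]]
canB [[ 600.6 -356.    22. ]
 [ 627.8 -301.7   22. ]
 [ 623.1 -414.5   22. ]
 [ 574.8 -412.8   22. ]
 [ 576.1 -299.2   22. ]]
tray front corners [[324.9 321.9   4. ]
 [464.3 107.8   4. ]]
lane lines [[422.7 344.8   4. ]
 [451.5 295.9   4. ]
 [551.1 359.9   4. ]
 [494.3 235.4   4. ]
 [525.8 189.8   4. ]
 [598.4 295.2   4. ]
 [627.8 236.1   4. ]]
scene lane lines far/near [[421.1 343.8   4. ]
 [449.7 297.5   4. ]
 [548.8 363.1   4. ]
 [491.1 235.7   4. ]
 [521.6 188.6   4. ]
 [611.8 249.2   4. ]
 [322.  323.7   4. ]
 [464.5 106.3   4. ]]
sceneA ring etc [[ 526.9    1.5   26. ]
 [ 514.6 -327.1   26. ]] cans [[ 456.6  -98.5   22. ]
 [ 603.8 -357.7   22. ]]
{'vertical_fov': 70.10448905153547, 'cx': 314.0198617023058, 'cy': 240.02191009846436, 'k1': -0.05875142584278179, 'cam_to_world': array([[   0.4,    0.9,    0.3,  264.9],
       [  -0.9,    0.3,    0.1, -460.1],
       [  -0. ,   -0.3,    1. ,  373.8],
       [   0. ,    0. ,    0. ,    1. ]])} [ 191.2 -488.6  196.2] [[ 0.9  0.4 -0. ]
 [ 0.4 -0.9  0. ]
 [ 0.  -0.  -1. ]]
```

```bash
cat >> h.py <<'E'
TIPS=np.array([[607.2,55.1,301.6],[613.8,-53.7,299.1],[622.1,-164.2,303.2]])
b=TIPS[0]-TIPS[2]; b[2]=0; b/=np.linalg.norm(b)
c0=TIPS.mean(0); TIPS=np.array([c0+110*b*k for k in (1,0,-1)])
n=np.array([-b[1],b[0],0]); pz=.5*n+np.array([0,0,np.sqrt(.75)]); py=b; px=np.cross(py,pz)
FEET=TIPS-100*pz
PR=np.c_[px,-py,-pz]            # tool: x=scoop x=peg x, z=-peg z
def peg_tcp(k,s,dx=0,dy=0): # TCP so that ring is s mm up peg k (grip point 65 behind ring)
    return FEET[k]+s*pz-65*px-19*pz+dx*px+dy*py
E
python3 - <<'E'
from h import *
np.set_printoptions(precision=2,suppress=True)
print(FEET,px,pz)
for nm,p,o in [("A",(461,6,150),down(-.098)),("A0",(461,6,7),down(-.098)),("B",(451,-320,7),down(-.12))]+[(f"peg{k}{s}",peg_tcp(k,s),PR) for k in (0,1,2) for s in (130,47)]:
    print(nm,manip.inverse_kinematics(p,o))
t=cams.camera_model("top"); tc=lambda p: (np.array(p,float)+.5)/2.5-.5+[150,130]
lx=np.array([.836,.549,0]); 
for nm,q,z in [("stop",[(38,285),(220,170)],4),("lip",[(114,313),(209,252)],34),("front",[(133,437),(318,315)],4)]:
    P=onplane(t,tc(q),z); print(nm,P,P@lx)
manip.movep((440,8,200),down(-.098)); print(status.current_t())
m=shot("wrist","w1.png"); np.save("w1.npy",m["cam_to_world"])
print(project(m,[(525.9,0,26),(461,6,34),(525.9-65*.9952,6.4,34)]))
E
```

```text
[[ 656.8    58.87  214.7 ]
 [ 664.25  -50.88  214.7 ]
 [ 671.71 -160.62  214.7 ]] [0.86 0.06 0.5 ] [-0.5  -0.03  0.87]
A [-0.07 -0.11  1.65 -0.    1.6   1.6 ]
A0 [-0.07  0.03  1.82 -0.    1.29  1.6 ]
B [-0.68  0.28  1.54 -0.    1.32  1.01]
peg0130 [ 0.01 -0.34  1.68  0.03  1.28  1.51]
peg047 [ 0.02 -0.21  1.71  0.03  1.11  1.51]
peg1130 [-0.26 -0.31  1.65  0.17  1.3   1.23]
peg147 [-0.23 -0.17  1.68  0.16  1.14  1.24]
peg2130 [-0.5  -0.19  1.56  0.28  1.33  1.  ]
peg247 [-0.45 -0.07  1.59  0.27  1.17  1.  ]
stop [[504.28 438.87   4.  ]
 [639.78 224.35   4.  ]] [662.52 658.03]
lip [[465.07 340.3   34.  ]
 [534.75 231.29  34.  ]] [575.63 574.03]
front [[324.89 321.86   4.  ]
 [464.3  107.78   4.  ]] [448.31 447.33]
2.1
[[312.93 122.43]
 [313.37 189.91]
 [312.96 189.74]]
```

View pics/w1.png

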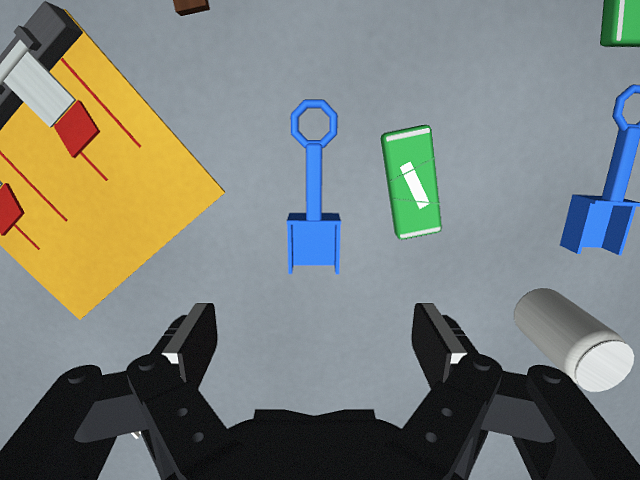

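The wrist view shows scoop A's ring at (314,123), against a prediction of (313,122), so the estimates are good. I'll grasp scoop A and hang it on peg 1.

```bash
cat >> h.py <<'E'
def pick_scoop(g,yaw):
    g=np.array(g,float); manip.command_gripper(.6,60)
    manip.movep((g[0],g[1],80),down(yaw)); manip.servo_line((g[0],g[1],7.),max_speed=80)
    manip.command_gripper(0,60); print("width",status.current_width(),status.current_grip_force())
    manip.servo_line((g[0],g[1],150.))
def pre_hang(k,dx=0,dy=0):
    p=peg_tcp(k,150,dx,dy)
    manip.movep(p+[-60,0,60],PR); manip.servo_line(p-[0,0,0])
    manip.wait(.3)
def hang(k,dx=0,dy=0):
    r=manip.servo_line(peg_tcp(k,47,dx,dy),max_speed=60,threshold=8)
    print("hit",r,"s=",(status.current_tcp_pos()-peg_tcp(k,0))@pz,status.current_wrist_force())
E
python3 - <<'E'
from h import *
pick_scoop((461.2,6.2),-.098); pre_hang(0)
m=shot("wrist","w2.png"); print(project(m,[TIPS[0],FEET[0]+150*pz]),status.current_t(),status.current_width())
E
```

```text
width -0.003143082650954097 0.0
[[314.07271515 155.65768061]
 [314.07763917 163.36624943]] 7.7333 0.00014853179077960638
```

View pics/w2.png

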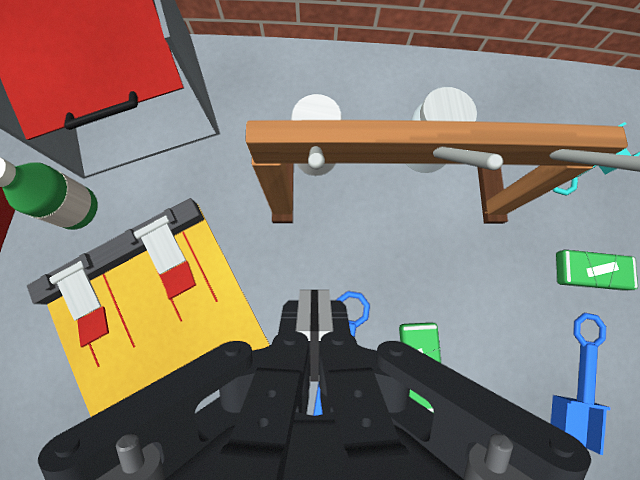

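The grasp missed: the fingers are fully shut and the scoop is still on the bench, with its ring at (355,310). The peg tip at (316,158) matches the prediction of (314,156). I'll see where the scoop went.

```bash
python3 - <<'E'
from h import *
manip.movep((430,8,260),down(-.098)); print(status.current_t(), manip.grip_point_offset, status.current_tcp_pos())
m=shot("wrist","w3.png")
E
```

```text
8.2833 18.700000000000003 [430.86626949   8.09745386 259.94907975]
```

View pics/w3.png

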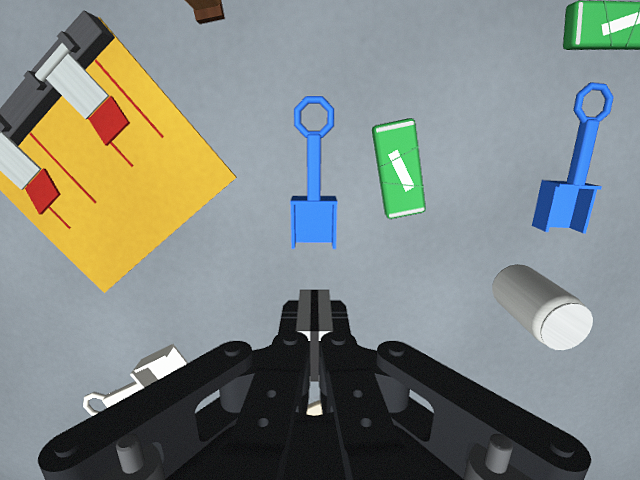

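The scoop is where it was, with its ring at (314,117). I'll repeat the pick and print readings at each stage.

```bash
python3 - <<'E'
from h import *
np.set_printoptions(precision=2,suppress=True)
P=lambda s:print(s,status.current_t(),status.current_tcp_pos(),round(status.current_width(),3),status.current_grip_force(),status.current_wrist_force())
m=cams.camera_model("wrist"); print(onplane(m,[(314,117),(314,195)],26))
manip.command_gripper(.6,60);P("open")
manip.movep((461.2,6.2,80),down(-.098));P("above")
manip.servo_line((461.2,6.2,7.),max_speed=80);P("down")
m=shot("wrist","w4.png",(160,200,480,440),2)
manip.command_gripper(0,60);P("closed")
m=shot("wrist","w5.png",(160,200,480,440),2)
E
```

```text
[[524.34  -0.67  26.  ]
 [434.68   8.03  26.  ]]
open 8.875 [430.01   8.04 260.05] 0.596 0.0 [-0.06  0.33  0.05]
above 9.6333 [462.12   6.14  81.59] 0.6 0.0 [-0.51 -0.13  0.32]
down 10.7 [461.68   6.16   7.58] 0.595 0.0 [-0.1  -0.22 -0.3 ]
closed 11.2833 [461.18   6.21   6.99] 0.006 0.0 [ 0.2  -1.1   0.07]
```

View pics/w5.png

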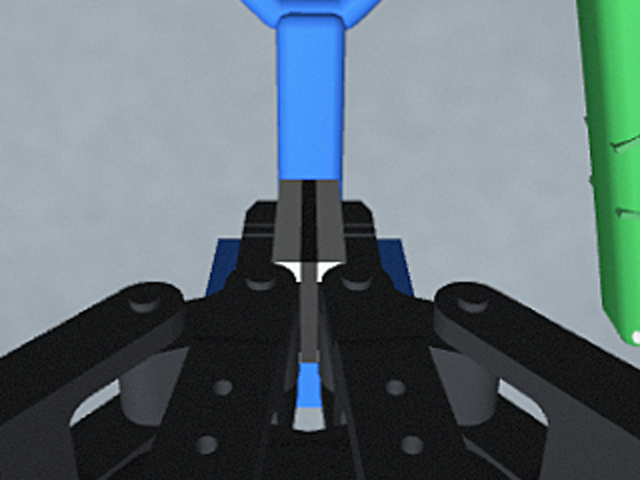

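```bash
python3 - <<'E'
from h import *
np.set_printoptions(precision=1,suppress=True)
m=cams.camera_model("wrist")
for z in (34,24,14): print(z,onplane(m,[(299,250),(332,250),(315,208)],z))
print(status.current_tcp_pos(),project(m,[(461.2,6.2,7),(461.2,6.2,26),(461.2,6.2,0)]), status.current_wrist_force())
print(m["cam_to_world"])
print(status.current_eef_rot(),status.current_width(),status.current_qpos())
E
```

```text
34 [[487.2  10.7  34. ]
 [485.7  -4.7  34. ]
 [506.4   1.3  34. ]]
24 [[483.7  11.5  24. ]
 [482.1  -4.9  24. ]
 [504.1   1.5  24. ]]
14 [[480.2  12.3  14. ]
 [478.5  -5.1  14. ]
 [501.9   1.7  14. ]]
[461.2   6.2   7. ] [[314.  276.3]
 [314.  291.4]
 [314.  271.4]] [-0.7  0.  -1.2]
[[ -0.1   0.9   0.3 539.9]
 [ -1.   -0.1  -0.   -1.5]
 [ -0.   -0.3   1.  184.6]
 [  0.    0.    0.    1. ]]
[[ 1.  -0.1 -0. ]
 [-0.1 -1.  -0. ]
 [-0.   0.  -1. ]] 0.0007372274946961795 [-0.1  0.   1.8 -0.   1.3  1.6]
```

View pics/w4.png

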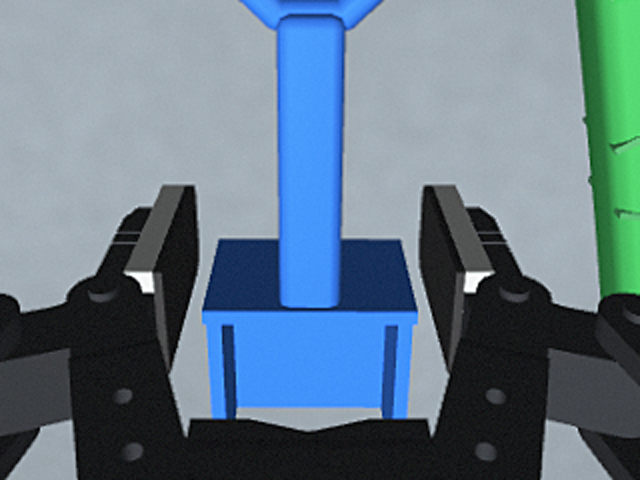

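Working from the wrist picture, the shut fingertips sit about 33 mm behind the reported TCP. They closed above the handle, which is why there was no contact. I'll confirm with a gentle touch on bare bench.

```bash
python3 - <<'E'
from h import *
np.set_printoptions(precision=2,suppress=True)
manip.servo_line((461.2,6.2,120))
manip.movep((550,-60,60),down(-.098)); manip.servo_line((550,-60,12),max_speed=100); manip.wait(.3)
r=manip.servo_line((550,-60,-45),max_speed=20,threshold=4)
print(r,status.current_tcp_pos(),status.current_wrist_force(),status.current_t())
manip.servo_line((550,-60,60))
E
```

```text
True [549.98 -59.98 -34.33] [-0.72  0.42  3.73] 15.775
```

Confirmed: the tips touch the bench at a reported z of −34. I'll add a 33.5 mm tip correction along tool z to every target and retry.

```bash
cat >> h.py <<'E'
L=33.5  # measured: real fingertips are this far behind the reported TCP
def tip(p,o): return np.array(p,float)+L*o[:,2]
def mv(p,o): manip.movep(tip(p,o),o)
def line(p,o,v=150,th=None): return manip.servo_line(tip(p,o),ori=o,max_speed=v,threshold=th)
def pick_scoop(g,yaw):
    o=down(yaw); manip.command_gripper(.6,60)
    mv((*g,80),o); line((*g,8.),o,80)
    manip.command_gripper(0,60); print("width",status.current_width(),status.current_grip_force())
    line((*g,150.),o)
def pre_hang(k,dx=0,dy=0):
    p=peg_tcp(k,150,dx,dy); mv(p+[-60,0,60],PR); line(p,PR); manip.wait(.3)
def hang(k,dx=0,dy=0):
    r=line(peg_tcp(k,47,dx,dy),PR,60,8)
    print("hit",r,"s=",(status.current_tcp_pos()-L*PR[:,2]-peg_tcp(k,0,dx,dy))@pz,status.current_wrist_force())
E
python3 - <<'E'
from h import *
pick_scoop((461.2,6.2),-.098); pre_hang(0)
print(status.current_width(),status.current_t())
m=shot("wrist","w6.png"); print(project(m,[TIPS[0],FEET[0]+150*pz]))
E
```

```text
width 0.1760581424278742 59.84130799770355
0.1800957328628383 22.0417
[[314.07561328 160.39873126]
 [314.08227555 171.9233242 ]]
```

View pics/w6.png

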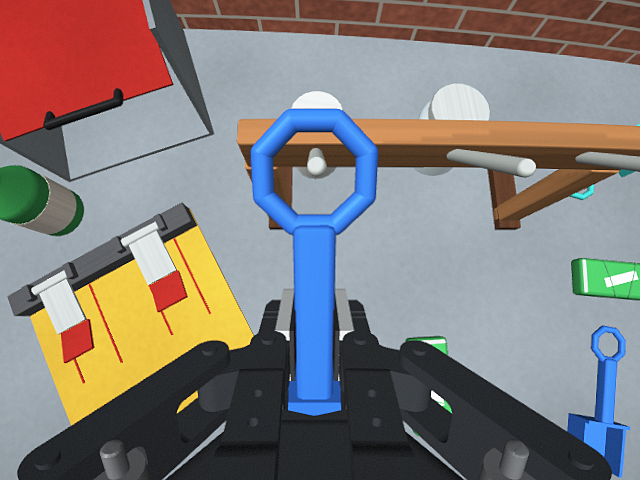

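Scoop A is held. Its ring is centred at (314,170), as predicted, and the peg tip at (316,162) lies inside it. I'll lower it onto the peg and let go.

```bash
cat >> h.py <<'E'
def letgo(k):
    manip.command_gripper(.5); manip.wait(.5)
    line(peg_tcp(k,150),PR); print("t",status.current_t())
E
python3 - <<'E'
from h import *
np.set_printoptions(precision=2,suppress=True)
hang(0)
letgo(0); manip.wait(.3)
m=shot("wrist","w7.png",(160,60,480,300),1)
t=shot("top","t7.png"); shot("scene","s7.png")
a=cv2.imread("pics/t7.png")[130:290,280:480]; c=cv2.imread("pics/s7.png")[190:350,300:500]; w=cv2.imread("pics/w7.png")
cv2.imwrite("pics/c7.png",np.vstack([np.hstack([cv2.resize(a,(400,320)),cv2.resize(c,(400,320))]),np.hstack([w,np.zeros((240,480,3),np.uint8)])]))
E
```

```text
hit False s= 47.33618558898755 [-0.59  0.44 -0.32]
t 25.675
```

View pics/c7.png

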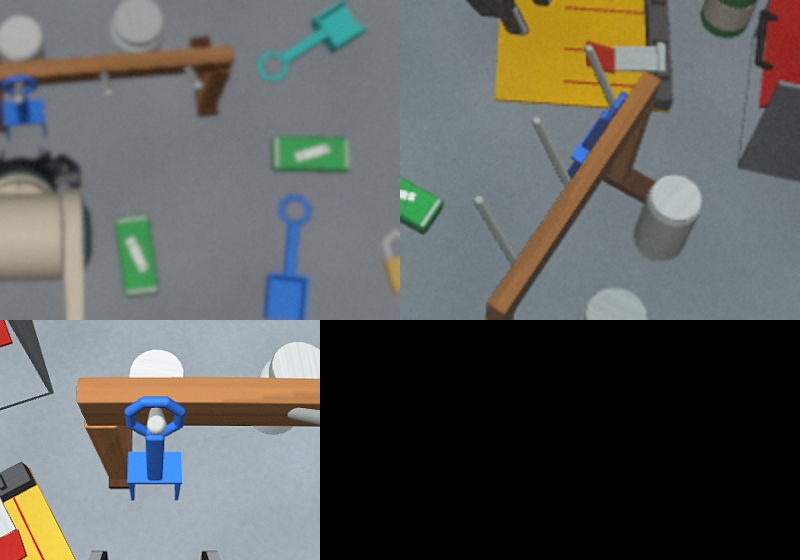

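Scoop A hangs on peg 1, with the peg through its ring at (157,418) in the lower-left crop. Next is scoop B, to peg 3.

```bash
python3 - <<'E'
from h import *
np.set_printoptions(precision=2,suppress=True)
mv((400,-200,250),down(-.12))
pick_scoop((450.6,-319.4),-.121); pre_hang(2)
w=status.current_width(); print(w,status.current_t())
m=cams.camera_model("wrist"); im=cams.get_image("wrist"); cv2.imwrite("pics/w8.png",im[:,:,::-1])
h=cv2.cvtColor(im,cv2.COLOR_RGB2HSV); k=cv2.inRange(h,(104,120,90),(120,255,255))[80:250,230:400]
c,hi=cv2.findContours(k,cv2.RETR_CCOMP,cv2.CHAIN_APPROX_NONE)
holes=[cv2.boundingRect(c[i]) for i in range(len(c)) if hi[0][i][3]>=0 and cv2.contourArea(c[i])>800]
print("ring hole", [(x+ww/2+230,y+hh/2+80,ww,hh) for x,y,ww,hh in holes], project(m,[TIPS[2],FEET[2]+150*pz]))
ok=.1<w<.25 and holes and abs(holes[0][0]+holes[0][2]/2+230-314)<8
if ok:
    hang(2)
    if (status.current_tcp_pos()-L*PR[:,2]-peg_tcp(2,0))@pz<60: letgo(2)
    manip.wait(.3)
    cv2.imwrite("pics/w9.png",cams.get_image("wrist")[60:300,:,::-1])
    cv2.imwrite("pics/c9.png",np.vstack([cv2.imread("pics/w8.png")[60:300],cv2.imread("pics/w9.png")]))
E
```

```text
width 0.17128373822098267 59.94547247886658
0.17698414523763017 32.9083
ring hole [(313.5, 171.0, 85, 86)] [[313.65 160.29]
 [313.6  171.8 ]]
hit False s= 47.37382191534557 [-0.26  0.21 -1.47]
t 36.5417
```

```bash
ls -la pics | tail -3
```

```text
-rw-r--r-- 1 agent agent 111936 Dec  3 14:42 w7.png
-rw-r--r-- 1 agent agent 472844 Dec  3 14:42 w8.png
-rw-r--r-- 1 agent agent 222153 Dec  3 14:42 w9.png
```

```bash
cat >> h.py <<'E'
def cans(name,roi=((330,-480),(700,100))):
    m=cams.camera_model(name); im=cams.get_image(name)
    k=cv2.inRange(cv2.cvtColor(im,cv2.COLOR_RGB2HSV),(50,90,60),(80,255,255))
    out=[]
    for c in cv2.findContours(k,cv2.RETR_EXTERNAL,cv2.CHAIN_APPROX_NONE)[0]:
        if cv2.contourArea(c)<150: continue
        x,y,w,h=cv2.boundingRect(c)
        if x<2 or y<2 or x+w>638 or y+h>478: continue
        P=onplane(m,c.reshape(-1,2),20.)[:,:2].astype(np.float32)
        (cx,cy),(a,bb),_=r=cv2.minAreaRect(P); B=cv2.boxPoints(r); e=max((B[1]-B[0],B[2]-B[1]),key=np.linalg.norm)
        if roi[0][0]<cx<roi[1][0] and roi[0][1]<cy<roi[1][1]:
            yaw=np.arctan2(e[1],e[0]); yaw=(yaw+np.pi/2)%np.pi-np.pi/2
            out.append((round(cx,1),round(cy,1),round(max(a,bb)),round(min(a,bb)),round(yaw,3)))
    return out
E
python3 - <<'E'
from h import *
p=status.current_tcp_pos(); manip.servo_line(p+[-60,0,60])
manip.movej([-1.268,.052,1.401,0,1.689,-.07]); manip.wait(.2)
print("top",cans("top"),"scene",cans("scene"),status.current_t())
mv((420,-100,230),down(.1)); manip.wait(.2); print("wrist",cans("wrist"))
mv((540,-350,230),down(-.0)); manip.wait(.2); print("wrist",cans("wrist"),status.current_t())
E
```

```text
top [(455.7, -96.9, 96, 48, np.float32(0.111)), (600.7, -359.6, 95, 49, np.float32(1.526))] scene [(602.4, -359.0, 116, 51, np.float32(1.54)), (456.7, -100.7, 117, 55, np.float32(0.109))] 39.55
wrist [(454.2, -99.2, 115, 49, np.float32(0.112))]
wrist [(456.6, -103.8, 117, 62, np.float32(0.108)), (601.0, -360.0, 115, 49, np.float32(1.541))] 42.775
```

The scene, top and wrist cameras agree on both cans. Can A first, into lane 1.

```bash
cat >> h.py <<'E'
LY=.581; lx=np.array([np.cos(LY),np.sin(LY),0]); ly=np.array([-lx[1],lx[0],0])
LANE=[602.5*lx+28.3*ly, 602.5*lx-101.4*ly]; BACK=40
def pick_can(c,yaw):
    o=down(yaw); g=np.array([c[0]-BACK*np.cos(yaw),c[1]-BACK*np.sin(yaw)])
    manip.command_gripper(.8,80); mv((*g,80),o); line((*g,2.),o,80); 
    manip.command_gripper(0,80); print("width",status.current_width(),status.current_grip_force())
    line((*g,130.),o)
def lanepos(k):
    p=status.current_tcp_pos()-L*status.current_eef_rot()[:,2]-LANE[k]; return p@lx+BACK,p@ly,p[2]
def slide_can(k):
    o=down(LY); P=lambda x,z: LANE[k]+(x-BACK)*lx+[0,0,z]
    mv(P(-105,120),o); line(P(-105,30),o,120); manip.wait(.2); print(line(P(-105,6.3),o,30,6),lanepos(k),status.current_width())
    manip.wait(.2); print("A",line(P(-12,6.3),o,50,25),lanepos(k),status.current_wrist_force())
    print("B",line(P(6,6.3),o,15,20),lanepos(k),status.current_wrist_force(),status.current_width(),status.current_t())
E
python3 - <<'E'
from h import *
np.set_printoptions(precision=2,suppress=True)
print(manip.inverse_kinematics(tip((599.8,-400,2),down(1.541)),down(1.541)),[manip.inverse_kinematics(tip(LANE[k]-BACK*lx+[0,0,6],down(LY)),down(LY)) for k in (0,1)])
mv((430,-110,200),down(.112))
pick_can((454.2,-99.2),.112)
if status.current_width()>.4: slide_can(0)
E
```

```text
[-0.64  0.77  0.95 -0.    1.42 -0.61] [array([ 0.57,  0.35,  1.53, -0.  ,  1.26,  1.56]), array([ 0.34,  0.37,  1.5 , -0.  ,  1.27,  1.33])]
width 0.5656583210343352 83.21371078491211
True (np.float64(-105.35752832340214), np.float64(-0.0067210750353154936), np.float64(7.006772897309482)) 0.5607677783598056
A False (np.float64(-12.946305228029637), np.float64(0.037130957606382964), np.float64(7.013946248041364)) [-6.81 -5.63 12.76]
B True (np.float64(-4.896763325252067), np.float64(0.070167851707307), np.float64(7.045223946190649)) [-1.85 -1.4   4.8 ] 0.5616956816959591 53.3833
```

```bash
python3 - <<'E'
from h import *
np.set_printoptions(precision=2,suppress=True)
o=down(LY); P=lambda x,z: LANE[0]+(x-BACK)*lx+[0,0,z]
print(lanepos(0),status.current_wrist_force()@lx)
print(line(P(8,7),o,12,30),lanepos(0),status.current_wrist_force()@lx); manip.wait(.3)
print(lanepos(0),status.current_wrist_force()@lx)
m=shot("wrist","w10.png"); print(project(m,[LANE[0]+58*lx+[0,0,22],LANE[0]-58*lx+[0,0,22]]))
E
```

```text
(np.float64(-4.896763325252067), np.float64(0.070167851707307), np.float64(7.045223946190649)) -2.3143336406634623
True (np.float64(-4.990414383502738), np.float64(0.06481936038419178), np.float64(7.062369034638472)) -2.954135802815825
(np.float64(-4.9884344315897735), np.float64(0.07209712903148713), np.float64(7.055738178942544)) -3.9532126757229733
[[314.07  57.71]
 [313.97 347.65]]
```

View pics/w10.png

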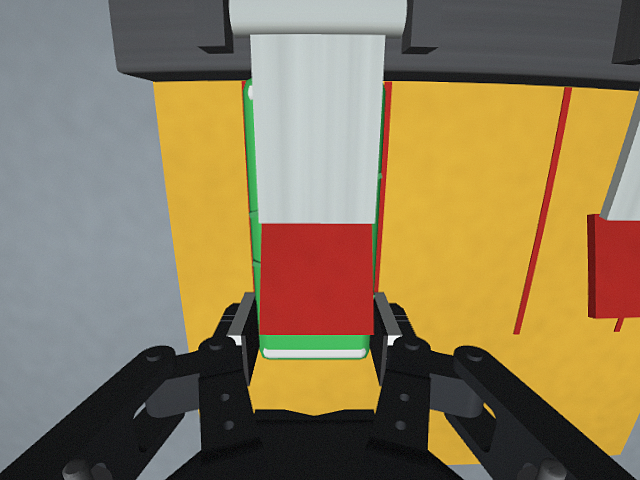

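Can A sits under the arm with its front edge against the dark stop (row ~80) and is centred between the lines. Two pushes stopped at the same spot, so it's home. I'll release it and fetch can B, checking its place first.

```bash
python3 - <<'E'
from h import *
np.set_printoptions(precision=2,suppress=True)
o=down(LY); p=LANE[0]+(-5-BACK)*lx
manip.command_gripper(.85,80); line(p+[0,0,120],o,100)
mv((400,150,250),o); mv((400,-200,250),down(.5)); mv((540,-360,230),down(0)); manip.wait(.2)
c=[x for x in cans("wrist") if x[3]<58]; print(c,status.current_t())
c=[x for x in c if abs(x[0]-601)<70 and abs(x[1]+360)<70][0]
yaw=float(c[4])%np.pi
if yaw>2.2: yaw-=np.pi
pick_can(c[:2],yaw)
if status.current_width()>.4:
    mv((420,-200,220),down(yaw)); mv((400,120,220),down(LY)); slide_can(1)
E
```

```text
[(601.1, -359.9, 115, 49, np.float32(1.541))] 59.2333
width 0.5637427302978253 86.18982553482056
True (np.float64(-105.29991463360813), np.float64(0.06671081141205093), np.float64(7.309948433405612)) 0.560417013764141
A False (np.float64(-12.924444444299866), np.float64(-0.30079059238676464), np.float64(7.295168906900372)) [-8.48 -5.7  15.5 ]
B True (np.float64(-6.1006597568778815), np.float64(-0.33039545346849764), np.float64(7.350853180021744)) [-2.97 -1.81  4.1 ] 0.5622464550816928 71.1333
```

```bash
python3 - <<'E'
from h import *
np.set_printoptions(precision=2,suppress=True)
o=down(LY); P=lambda x,z: LANE[1]+(x-BACK)*lx+[0,0,z]
print(line(P(6,7),o,12,30),lanepos(1))
manip.command_gripper(.85,80); line(P(-6,120),o,100)
mid=(LANE[0]+LANE[1])/2
mv(mid-130*lx+[0,0,150],o); manip.wait(.3)
w=cams.get_image("wrist")
m=cams.camera_model("wrist")
print([[np.round(q) for q in project(m,[l-58*lx+[0,0,22],l+58*lx+[0,0,22]])] for l in LANE])
manip.movej([-1.268,.052,1.401,0,1.689,-.07]); manip.wait(.5)
t=cams.get_image("top")[130:290,150:450]; s=cams.get_image("scene")[160:320,310:510]
im=np.vstack([cv2.resize(w[:330],(640,330)),np.hstack([cv2.resize(t,(440,235)),cv2.resize(s,(200,160))[:235] if 0 else cv2.copyMakeBorder(cv2.resize(s,(200,160)),0,75,0,0,cv2.BORDER_CONSTANT)])])
cv2.imwrite("pics/c11.png",im[:,:,::-1]); print(im.shape,status.current_t())
E
```

```text
True (np.float64(-6.196694196539511), np.float64(-0.3026924594042626), np.float64(7.350274688328838))
[[array([229., 140.]), array([219., -32.])], [array([398., 140.]), array([408., -32.])]]
(565, 640, 3) 77.4083
```

View pics/c11.png

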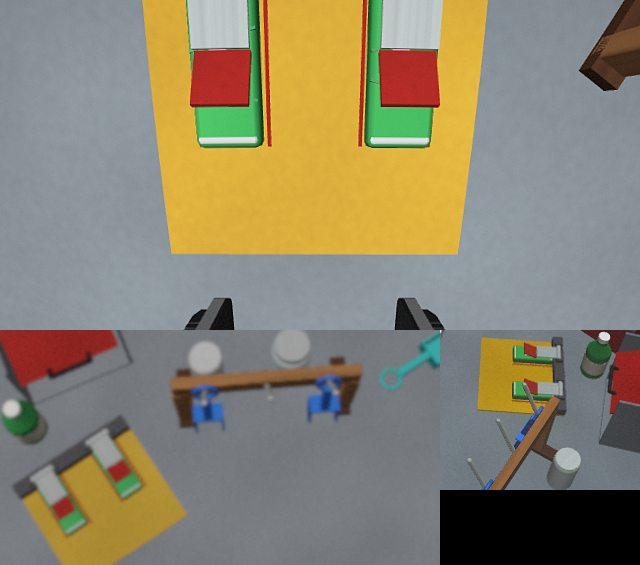

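Both cans are home and level with each other (rear edges at row ~147), and both scoops hang on separate pegs at (207,395) and (328,390). Nothing else has moved and the arm is clear, so I'm handing in.

```bash
python3 -c "
from h import *
print(close_job(), status.current_t())"
```

```text
the job is handed in; nothing more can be done
the job is handed in; nothing more can be done
```

I handed the job in: both blue scoops hang on pegs 1 and 3, both green cans are pushed against the back stops of lanes 1 and 2, and the arm is clear; the hand-in returned no verdict.

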